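# Put the mould in the degassing chamber under vacuum

### The job

The mould in the vacuum chamber is ready for degassing: with a fingertip, push the lever of the vent valve (the one that ends in the short open silencer) fully shut, crosswise to its pipe, and then push the lever of the pump valve (the one with the hose) fully open, in line with its pipe. Push each lever gently onto its stop without forcing or squeezing it; pick nothing up, and see that everything else on the lid and the bench stays where it stands.

Things in the scene. Friction and masses are not known exactly. Their poses are not given: they have to be found in the camera images.
- chamber: Vacuum chamber, fixed: steel pot 200 mm across, clear lid 220 mm across, lid top 178 mm above the bench. Origin at the centre of its underside, z up. On the lid a brass cross (pipe axis 212 mm up) carries a dial gauge, 52 mm across, top at 262 mm; a ball valve is screwed into each side of it, the vent valve on the chamber's +y, the pump valve on -y.
- vent_outlet (a point): Open end of the vent valve's short pointed silencer, 105 mm from the chamber's axis on +y, 212 mm above the bench. All pipework stays below 225 mm, under the levers
- pump_outlet (a point): Where the black hose (16 mm thick) leaves the pump valve, 94 mm from the chamber's axis on -y, 212 mm above the bench. The hose bends down outside the lid at 142 mm and goes through a grommet in the bench
- vent_valve (a joint): Vent lever, about a vertical axis. 0 = fully shut, at its stop: crosswise to its pipe, pointing to the chamber's +x. 1.571 = fully open, at its other stop: in line with its pipe, pointing outwards to the chamber's +y. Grows anticlockwise seen from above (shut it clockwise). Stiff, about 0.28 N m (5 N at 58 mm from the pivot), stays where it is left. Starts more than half open
- pump_valve (a joint): Pump lever, same make, about a vertical axis. 0 = fully shut, at its stop: crosswise to its pipe, pointing to the chamber's -x. 1.571 = fully open, at its other stop: in line with its pipe, pointing outwards to the chamber's -y, above the hose. Grows anticlockwise seen from above (open it anticlockwise). Same stiffness. Starts shut or nearly so
- vent_pivot (a point): Point on the vent lever's turning axis at the lever's mid-height: 52 mm from the chamber's axis on +y, 246.5 mm above the bench
- vent_lever_tip (a point): Middle of the outer end of the vent lever, 85 mm from its pivot, at mid-height. The lever is a straight flat bar from the pivot to here; its black plastic sleeve covers 27 to 85 mm from the pivot, is 16 mm wide and 10 mm thick (241.5 to 251.5 mm above the bench)
- pump_pivot (a point): Point on the pump lever's turning axis at the lever's mid-height: 52 mm from the chamber's axis on -y, 246.5 mm above the bench
- pump_lever_tip (a point): Middle of the outer end of the pump lever, 85 mm from its pivot; same lever as the vent's
- lid_cup: small white plastic mixing cup standing on the chamber's lid, 40 mm across, 42 mm tall; origin at the centre of its underside
- resin_bottle: white plastic resin bottle beside the chamber, 68 mm across, 190 mm tall; origin at the centre of its underside
- paper_cup: paper mixing cup beside the chamber, 74 mm across, 90 mm tall; origin at the centre of its underside
- mould: closed two-part grey mould block with two rubber bands, 80 x 60 x 45 mm, beside the chamber; origin at the centre of its underside
- brush: flat brush lying on the bench beside the chamber, 150 mm long; origin under its middle, handle to its -x
- figurine: grey cast figurine, 52 mm across, 111 mm tall, at the left of the bench; origin at the centre of its underside
- tape: roll of yellow tape lying flat, 90 mm across, 24 mm tall, at the right of the bench; origin at the centre of its underside
- hardener_bottle: small clear bottle, 56 mm across, 140 mm tall, at the left of the bench; origin at the centre of its underside

How it is judged:
On the way, in this order (a step that is already met when the one before it is completed fails the run):
1. the vent valve's lever is pushed fully shut (value of joint vent_valve below 0.09 rad), for 0.2 s.
2. then the pump valve's lever is pushed fully open (value of joint pump_valve above 1.48 rad), for 0.2 s.
At the end, for the whole second after the job is handed in: The vent valve reads under 0.09 rad (within 5 degrees of shut), the pump valve over 1.48 rad (within 5 degrees of fully open), and both levers are at rest (value of joint vent_valve below 0.09 rad and value of joint pump_valve above 1.48 rad and velocity of joint vent_valve between -0.05 and 0.05 rad/s and velocity of joint pump_valve between -0.05 and 0.05 rad/s); the robot touches nothing.
It fails at once if a lever or the chamber is forced or squeezed with more than 30 N (contact force between the fingers and chamber above 30 N).
It fails at once if something standing on the lid or the bench is lifted, or shifted by more than 20 mm (distance of any of lid_cup, resin_bottle, paper_cup, mould, brush, figurine, tape, hardener_bottle from where it was at the start of the episode above 0.02 m).
It also fails if it takes over 56 s, if anything falls off the work surface, if the arm or the gripper's body presses on something with over 40 N, if the wrist force passes 120 N, or if a joint passes its speed limit or range.

### The arm

A 6-joint arm with a two-finger parallel gripper is mounted at the origin on the work surface. World frame = base frame: x ahead of the robot, y to its left, z up, the work surface at z = 0. Lengths are in m, angles in rad, forces in N, time in s.
With the tool pointing down it reaches from about 0.35 to 0.975 m from the base axis. Payload 17.4 kg.
Tool frame: the origin (TCP) lies midway between the tips of the shut fingers; the grasp point (between the pads) lies 19 mm behind it; z points along the fingers, y is the line along which they close (so a half turn about z gives the same grasp; the last joint's range is limited). The gripper opens to 85 mm and grips with 20 to 120 N. Pads are 22 mm wide; open, the fingers measure 114 mm over their backs; the gripper's body (76 mm by 85 mm) begins 54 mm behind the grasp point. The pads swing forward as they close: fully open they stand 13 mm farther back than shut.
Start: joints at [1.293, 0.116, 1.442, -0, 1.584, -0.038], TCP at [0.16, 0.656, 0.231] pointing down, gripper open.
Joint ranges: [-2.83, 2.83], [-0.83, 2.19], [0.07, 2.5], [-1.14, 4.28], [0.01, 3], [-2.97, 2.97]. Speed limits (rad/s): [1.89, 1.89, 2.22, 3.14, 3.14, 3.14].

### API

Orientations are given as a unit quaternion [w, x, y, z].
In Python, from rig import * gives the robot as it stands.
- The arm moves only by the shell command python3 -m handwheel 'ROWS' [OPENING]. ROWS is JSON, a list of rows, each a list of 6 numbers: the shift along the tool's x, y, z as a fraction of full scale, then the turn, a rotation vector about the tool's x, y, z as a fraction of full scale. A call has 1 to 12 rows; each row shifts and turns the commanded pose from where the row before left it, along the tool's axes as they then stand; what a row does not reach is not made up. Full scale, the value 1, is 0.2 m for a shift and 1.5 rad for a turn. A row lasts 1/8 s, in which the tool goes at most 62.5 mm and 10.7 degrees, less where a joint would pass 70% of its speed; a pose out of reach is approached as far as the arm can. A call with a number of a shift or a turn outside -1 to 1 is refused whole. A call with a gripper value outside its range is refused whole. OPENING is the opening, from -1 (shut) to 1 (fully open), set as the call begins (- or left out, the last holds). The fingers move at their own pace and stop on an object; the grip force is fixed at half the most. Time passes only in rows, so rows that do not move let the fingers close. It gives the time, the measured TCP pose, the force, the opening and the grip force at its end, in the units of the state.
- get_obs(): the state, without advancing time (a new reading comes with each control period).
- capture(name): name is "side" or "top" or "wrist"; returns a dict with "img" (400x640x3 uint8, red, green, blue), "intrinsics" (3x3 intrinsics, pixels), "R" (3x3) and "t" (3): a world point X has camera coordinates R X + t. Camera axes: x right, y down, z forward; pixel columns grow to the right and rows downward; lengths in m; the calibration is good to about 2 mm. A picture is of the moment at which its call begins. There is no depth.
- close_job(): hands the job in; it is judged then, once.
The state is a dict: "t": time; "q": joint angles; "dq": joint speeds; "tau": joint torques, N m; "tool_pos": TCP position; "ee_rot": TCP orientation; "ft_force": force on the tool from outside, world axes, zero at the start; "torque": the same for the moment, N m; "opening": finger opening in m; "gripper_force": force on a finger pad.
Only numpy, scipy, OpenCV 4.12 (cv2) and the standard library are available. Lean on these libraries where they do the work, as an engineer would, in place of code of your own. Each camera call takes 0.05 s, during which the arm holds its last target. There are 200 camera calls.

## Working session

There is one attempt and no reset: what is moved stays moved. The work goes in short steps, Python scripts to look and compute and a shell command to move; the robot and the scene stay as the last step left them, time stands still between calls to the robot, and variables do not carry over. Pictures are saved under pics/ and viewed, at most 10 in all, crops included, and the job is handed in when it is done.

```bash
mkdir -p pics
python3 - <<'E'
from rig import *
import cv2,numpy as np,json
for n in("top","side"):
    c=capture(n); cv2.imwrite(f"pics/{n}0.png",c["img"][:,:,::-1])
    print(n,np.round(c["intrinsics"],1).tolist(),np.round(c["R"],4).tolist(),np.round(c["t"],4).tolist())
o=get_obs();print(o)
E
```

```text
top [[458.5, 0.0, 327.8], [0.0, 458.5, 206.6], [0.0, 0.0, 1.0]] [[0.0274, -0.9996, -0.0006], [-0.9787, -0.0267, -0.2035], [0.2034, 0.0062, -0.9791]] [-0.0216, 0.586, 1.6226]
side [[371.0, 0.0, 318.1], [0.0, 371.0, 205.0], [0.0, 0.0, 1.0]] [[0.7492, -0.6621, 0.0145], [-0.3516, -0.4163, -0.8385], [0.5613, 0.6231, -0.5447]] [-0.4036, 0.335, 0.8519]
{'t': 0.1, 'q': array([ 1.29321911e+00,  1.16463567e-01,  1.44219151e+00,  1.85239507e-05,
        1.58399310e+00, -3.77867850e-02]), 'dq': array([ 6.55891295e-05, -3.84506160e-03, -1.73398687e-03, -6.65290757e-04,
       -7.04551426e-04, -1.18445696e-03]), 'tau': array([ 2.16609595e-03, -7.33684516e+01, -6.33789825e+01,  2.62491426e-06,
        5.40181398e-03,  1.01541048e-05]), 'tool_pos': array([0.16026176, 0.65553045, 0.23062308]), 'ee_rot': array([-9.20208667e-05,  1.19608041e-01,  9.92821050e-01, -5.19762695e-04]), 'ft_force': array([-0.59632374, -0.30754401, -0.09795092]), 'torque': array([ 0.03804992, -0.00344662,  0.01797511]), 'gripper_force': 0.0, 'opening': 0.08548008964555313}
```

View pics/top0.png

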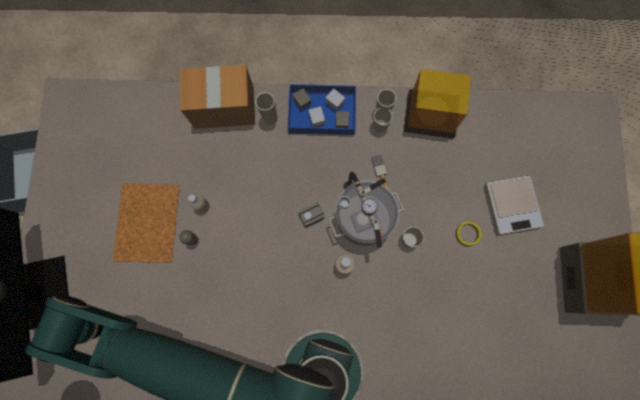

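View pics/side0.png

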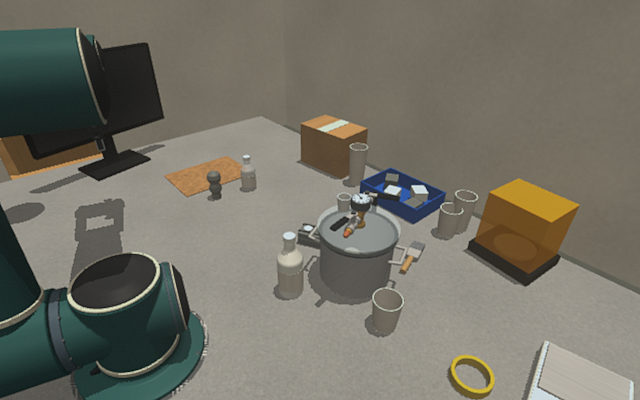

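The top view shows the chamber near (367,212), with levers near (352,180) and (378,230). The side view shows it near (357,235). I'll zoom in on both.

Run:
```python
import cv2
a=cv2.imread("pics/top0.png")[145:280,290:430]; b=cv2.imread("pics/side0.png")[180:310,270:430]
cv2.imwrite("pics/topz.png",cv2.resize(a,(700,675)[:2] and (616,594),interpolation=cv2.INTER_CUBIC))
cv2.imwrite("pics/sidez.png",cv2.resize(b,None,fx=4.5,fy=4.5,interpolation=cv2.INTER_CUBIC))
```

```text
(no output)
```

View pics/topz.png

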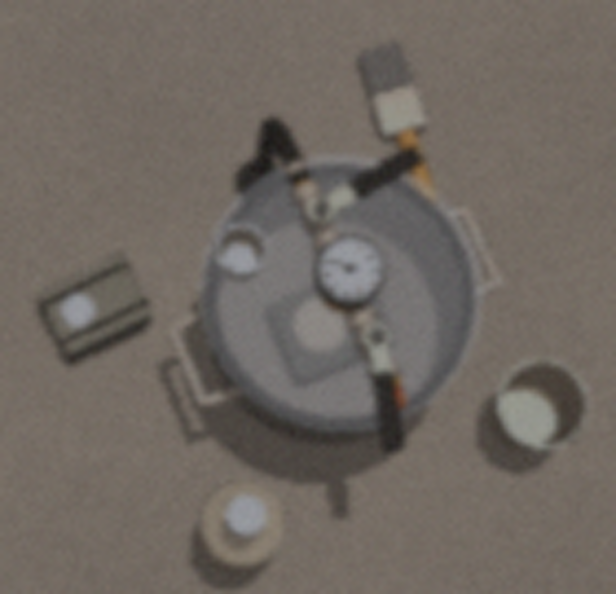

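View pics/sidez.png

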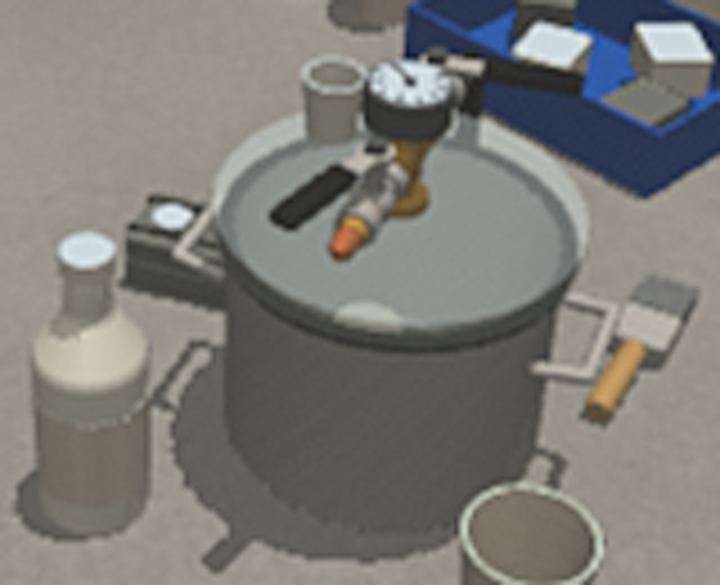

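The zoomed top view (×4.4, offset 290,145) shows:
- **Vent:** pivot at (376,335), lever tip (390,450). The red silencer is at (398,390).
- **Pump:** pivot at (321,208), lever tip (418,160). The hose goes up-left.
- **Gauge:** centre at (350,270).
- **Lid cup:** at (240,252), on the chamber's side where neither lever sweeps.

```bash
cat > h.py <<'E'
import numpy as np
K=np.array([[458.5,0,327.8],[0,458.5,206.6],[0,0,1]]);R=np.array([[0.0274,-0.9996,-0.0006],[-0.9787,-0.0267,-0.2035],[0.2034,0.0062,-0.9791]]);t=np.array([-0.0216,0.586,1.6226])
def w(x,y,z):
    p=np.array([289.5+(x+.5)/4.4,144.5+(y+.5)/4.4,1]);d=R.T@np.linalg.solve(K,p);c=-R.T@t
    return (c+d*(z-c[2])/d[2])
E
python3 - <<'E'
from h import *
pts=dict(vp=(376,335,.25),vt=(390,450,.2465),pp=(321,208,.25),pt=(418,160,.2465),gauge=(350,270,.262),sil=(399,400,.212),lidl=(205,300,.178),lidr=(477,292,.178),lidtop=(340,157,.178),lidbot=(345,428,.17),cup=(240,235,.22),hose=(268,120,.22),bottle=(245,512,.19),paper=(542,400,.09))
P={k:w(*v) for k,v in pts.items()}
for k in P:print(k,P[k].round(4))
d=P['vp']-P['pp'];print(np.linalg.norm(d));y=np.arctan2(d[1],d[0])-np.pi/2
s=np.array([np.cos(y),np.sin(y)]);print("yaw",y)
c=(P['vp']+P['pp'])/2;print("c",c)
for a,b,o in(('vp','vt',0),('pp','pt',np.pi)):
    e=P[b]-P[a];print(a,np.linalg.norm(e[:2]),(np.arctan2(e[1],e[0])-y-o+np.pi)%(2*np.pi)-np.pi)
E
```

```text
vp [ 0.5045 -0.1605  0.25  ]
vt [ 0.4206 -0.1716  0.2465]
pp [ 0.5992 -0.119   0.25  ]
pt [ 0.6389 -0.1914  0.2465]
gauge [ 0.5501 -0.14    0.262 ]
sil [ 0.4624 -0.1818  0.212 ]
lidl [ 0.5412 -0.0355  0.178 ]
lidr [ 0.5532 -0.2455  0.178 ]
lidtop [ 0.6582 -0.1385  0.178 ]
lidbot [ 0.4458 -0.1452  0.17  ]
cup [ 0.5838 -0.0602  0.22  ]
hose [ 0.6746 -0.0798  0.22  ]
bottle [ 0.3778 -0.0691  0.19  ]
paper [ 0.4834 -0.3109  0.09  ]
0.10335085056458385
yaw -4.299570128436737
c [ 0.5518236  -0.13978132  0.25      ]
vp 0.08463432772139612 1.2890271383131262
pp 0.08258744330505374 0.08967586756426105
```

```bash
cat >> h.py <<'E'
def goto(x,y,z,al):
    "remaining shift (fraction, tool axes) and z-turn fraction to reach tool-x heading al (deg)"
    from rig import get_obs
    from scipy.spatial.transform import Rotation as Q
    o=get_obs();q=o['ee_rot'];M=Q.from_quat([q[1],q[2],q[3],q[0]]).as_matrix()
    a=np.degrees(np.arctan2(M[1,0],M[0,0]))
    print("t",o['t'],"pos",o['tool_pos'].round(4),"al",a.round(1),"tilt",M[:,2].round(3),"shift",(M.T@(np.array([x,y,z])-o['tool_pos'])/.2).round(3),"turn",round(np.radians(a-al)/1.5,3),"F",o['ft_force'].round(1),"q",o['q'].round(2))
E
python3 -m handwheel '[[0,0,-0.28,0,0,0.12],[0,0,-0.28,0,0,0.12],[0,0,-0.28,0,0,0.12],[0,0,0,0,0,0.11],[0,0,0,0,0,0.11],[0,0,0,0,0,0.11],[0,0,0,0,0,0.11],[0,0.29,0,0,0,0],[0,0.29,0,0,0,0],[0,0.29,0,0,0,0]]' -1
python3 -c "
from h import *
goto(.4486,-.199,.40,97.5)"
```

```text
t: 1.35
tool_pos: [0.3345, 0.6785, 0.399]
ee_rot: [0.0, 0.659, 0.752, -0.0]
ft_force: [-0.6, 0.4, 0.8]
opening: 0.0001
gripper_force: 0.0
t 1.35 pos [0.3345 0.6785 0.399 ] al 97.5 tilt [-0. -0. -1.] shift [-4.424e+00 -9.000e-03 -4.000e-03] turn 0.0 F [-0.6  0.4  0.8] q [1.08 0.31 0.95 0.   1.88 0.95]
```

```bash
python3 -m handwheel '[[-0.29,0,0,0,0,0],[-0.29,0,0,0,0,0],[-0.29,0,0,0,0,0],[-0.29,0,0,0,0,0],[-0.29,0,0,0,0,0],[-0.29,0,0,0,0,0],[-0.29,0,0,0,0,0],[-0.29,0,0,0,0,0],[-0.29,0,0,0,0,0],[-0.29,0,0,0,0,0],[-0.29,0,0,0,0,0],[-0.29,0,0,0,0,0]]' >/dev/null
python3 -m handwheel '[[-0.24,0,0,0,0,0],[-0.24,0,0,0,0,0],[-0.24,0,0,0,0,0],[-0.22,0,0,0,0,0],[0,0,0,0,0,0]]' >/dev/null
python3 -c "
from h import *
goto(.4486,-.199,.235,97.5)
from rig import *
import cv2
c=capture('wrist');cv2.imwrite('pics/w1.png',c['img'][:,:,::-1]);np.savez('w1.npz',**c)"
```

```text
t 3.475 pos [ 0.4483 -0.2002  0.3982] al 97.3 tilt [-0.002  0.001 -1.   ] shift [0.005 0.004 0.816] turn -0.002 F [ 0.6  1.  -0.3] q [-0.47 -0.28  1.54 -0.    1.88 -0.6 ]
```

View pics/w1.png

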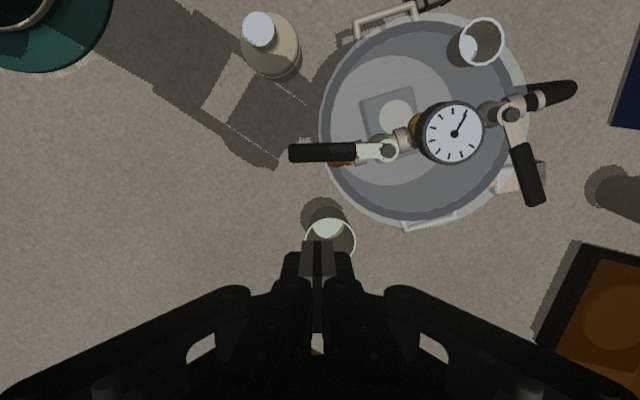

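The wrist view gives sharper positions:
- **Vent:** pivot (388,150), tip (289,152).
- **Pump:** pivot (510,114), tip (535,204).
- **Gauge:** centre (453,133).

Run:
```python
from h import *
c=np.load('w1.npz');K,R,t=c['intrinsics'],c['R'],c['t']
def w2(x,y,z):
    d=R.T@np.linalg.solve(K,[x,y,1.]);o=-R.T@t;return (o+d*(z-o[2])/d[2])[:2]
vp,vt,pp,pt,g=[w2(*p) for p in((388,150,.254),(289,152,.2465),(510,114,.254),(535,204,.2465),(453,133,.262))]
print(vp,vt,pp,pt,g);d=vp-pp;print(np.hypot(*d),np.degrees(np.arctan2(d[1],d[0]))-90,(vp+pp)/2)
for a,b in((vp,vt),(pp,pt)):e=b-a;print(np.hypot(*e),np.degrees(np.arctan2(e[1],e[0])))
```

```text
[ 0.50233809 -0.15909341] [ 0.42011187 -0.17224336] [ 0.59520841 -0.11783051] [ 0.64238075 -0.19009908] [ 0.54971213 -0.13846146]
0.10162442419684607 -246.0440999646077 [ 0.54877325 -0.13846196]
0.08327107590373876 -170.9139666962267
0.08630166152129254 -56.86604848101381
```

```bash
python3 -m handwheel '[[0,0,0.27,0,0,0],[0,0,0.27,0,0,0],[0,0,0.27,0,0,0],[0.03,0,0,0,0,0],[0.025,0,0,0,0,0],[0,0,0,0,0,0]]'
python3 -m handwheel '[[0.03,-0.008,0,0,0,0.067],[0.03,-0.008,0,0,0,0.067],[0.03,-0.008,0,0,0,0.067],[0.03,-0.008,0,0,0,0.067],[0,0,0,0,0,0]]'
python3 -c "
from h import *
goto(.4486,-.199,.235,97.5)"
```

```text
t: 4.28
tool_pos: [0.4476, -0.1867, 0.2401]
ee_rot: [0.002, 0.659, 0.752, 0.001]
ft_force: [-1.0, -1.0, 0.2]
opening: 0.0001
gripper_force: 0.0
t: 4.9
tool_pos: [0.4414, -0.163, 0.2391]
ee_rot: [0.001, 0.796, 0.606, 0.001]
ft_force: [0.5, -0.6, -0.1]
opening: 0.0
gripper_force: 0.0
t 4.9 pos [ 0.4414 -0.163   0.2391] al 74.5 tilt [ 0.002 -0.001 -1.   ] shift [-0.164  0.082  0.021] turn -0.267 F [ 0.5 -0.6 -0.1] q [-0.41 -0.34  1.85  0.    1.63 -0.14]
```

```bash
python3 -c "
from h import *
from rig import *
import cv2
c=capture('wrist');cv2.imwrite('pics/w2.png',c['img'][:,:,::-1]);np.savez('w2.npz',**c)
print(get_obs()['ft_force'])"
```

```text
[-0.41489279  0.0232994  -0.84283833]
```

View pics/w2.png

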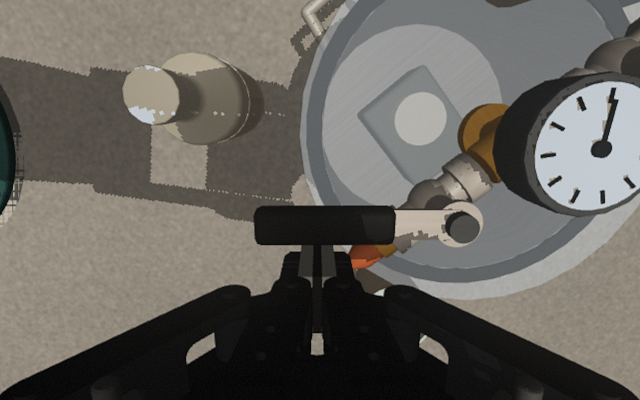

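The lever has followed the finger. It lies flat against it at about 50° from shut, with the sleeve at (255–395, 225). I'll continue the arc slightly deeper.

```bash
python3 -m handwheel '[[0,0,0.02,0,0,0],[0.03,-0.008,0,0,0,0.067],[0.03,-0.008,0,0,0,0.067],[0.03,-0.008,0,0,0,0.067],[0.03,-0.008,0,0,0,0.067],[0.03,-0.008,0,0,0,0.067],[0.03,-0.008,0,0,0,0.067],[0.03,-0.008,0,0,0,0.067],[0,0,0,0,0,0]]'
python3 -c "
from h import *
u=np.array([np.cos(np.radians(113.95)),np.sin(np.radians(113.95))]);n=np.array([u[1],-u[0]])
p=np.array([.503,-.160])+.06*u-.019*n
goto(*p,.2365,23.95)"
```

```text
t: 6.08
tool_pos: [0.4541, -0.1225, 0.233]
ee_rot: [-0.0, 0.956, 0.295, -0.0]
ft_force: [1.0, 0.5, -0.1]
opening: 0.0002
gripper_force: 0.0
t 6.075 pos [ 0.4541 -0.1225  0.233 ] al 34.3 tilt [-0.001  0.    -1.   ] shift [ 0.057 -0.019 -0.017] turn 0.12 F [ 1.   0.5 -0.1] q [-0.32 -0.34  1.86  0.    1.63  0.66]
```

```bash
python3 -m handwheel '[[0.015,-0.004,0,0,0,0.033],[0.015,-0.004,0,0,0,0.033],[0.015,-0.004,0,0,0,0.033],[0,0,0,0,0,0]]'
python3 -m handwheel '[[0.007,-0.002,0,0,0,0.015]]'
python3 -m handwheel '[[0.005,0,0,0,0,0]]'
python3 -m handwheel '[[0,0,0,0,0,0]]'
python3 -c "
from h import *
u=np.array([np.cos(np.radians(113.95)),np.sin(np.radians(113.95))]);n=np.array([u[1],-u[0]])
p=np.array([.503,-.160])+.06*u-.019*n
goto(*p,.2365,23.95)"
```

```text
t: 6.58
tool_pos: [0.4603, -0.1159, 0.2331]
ee_rot: [-0.0, 0.975, 0.223, -0.0]
ft_force: [-2.4, -0.2, 0.2]
opening: 0.0004
gripper_force: 1.1
t: 6.7
tool_pos: [0.4612, -0.115, 0.2331]
ee_rot: [-0.0, 0.977, 0.212, -0.0]
ft_force: [-6.0, 0.1, 0.4]
opening: -0.0
gripper_force: 2.5
t: 6.82
tool_pos: [0.4621, -0.1145, 0.2331]
ee_rot: [-0.0, 0.977, 0.212, -0.001]
ft_force: [-6.8, 0.9, 0.4]
opening: -0.0
gripper_force: 2.7
t: 6.95
tool_pos: [0.4622, -0.1145, 0.2331]
ee_rot: [-0.0, 0.977, 0.212, -0.0]
ft_force: [-5.9, 1.0, -0.4]
opening: -0.0004
gripper_force: 2.1
t 6.95 pos [ 0.4622 -0.1145  0.2331] al 24.5 tilt [-0.001  0.    -1.   ] shift [-0.001 -0.009 -0.017] turn 0.006 F [-5.9  1.  -0.4] q [-0.3  -0.33  1.85  0.    1.62  0.85]
```

```bash
for i in 1; do python3 -m handwheel '[[0.005,0,0,0,0,0],[0,0,0,0,0,0]]'; done | grep -E 'pos|ft'
python3 -m handwheel '[[0.005,0,0,0,0,0],[0,0,0,0,0,0]]' | grep -E 'pos|ft'
```

```text
tool_pos: [0.4626, -0.1142, 0.233]
ft_force: [-11.5, 0.2, 0.2]
tool_pos: [0.4628, -0.1142, 0.233]
ft_force: [-19.4, -3.0, 3.4]
```

```bash
python3 -m handwheel '[[-0.05,0,0,0,0,0],[-0.1,0,0,0,0,0],[0,0,-0.28,0,0,0],[0,0,-0.28,0,0,0],[0,0,-0.28,0,0,0],[0,0,0,0,0,0]]'
python3 -c "
from h import *
goto(.5966,-.1867,.233,29)
from rig import *
import cv2
c=capture('wrist');cv2.imwrite('pics/w3.png',c['img'][:,:,::-1]);np.savez('w3.npz',**c)"
```

```text
t: 8.2
tool_pos: [0.4366, -0.1266, 0.4058]
ee_rot: [0.002, 0.977, 0.211, 0.003]
ft_force: [0.6, -0.7, -0.0]
opening: 0.0001
gripper_force: 0.0
t 8.2 pos [ 0.4366 -0.1266  0.4058] al 24.4 tilt [ 0.006 -0.002 -1.   ] shift [0.601 0.6   0.87 ] turn -0.054 F [ 0.6 -0.7 -0. ] q [-0.34 -0.36  1.59  0.    1.9   0.81]
```

View pics/w3.png

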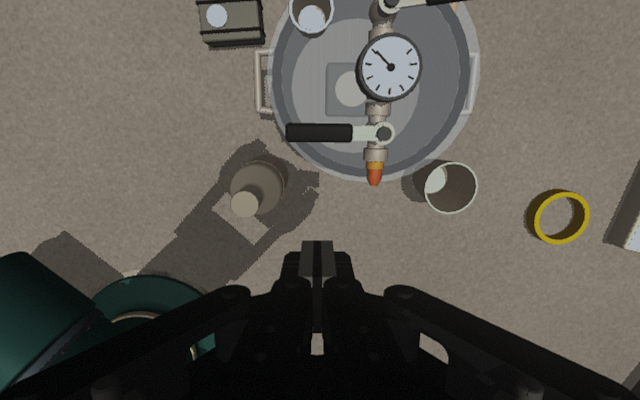

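The vent lever is crosswise, with its sleeve at (286–352,132) and its pivot at (383,132). The pipe is vertical, so the vent is shut. Now the pump lever.

```bash
python3 -m handwheel '[[0.2,0.2,0,0,0,0],[0.2,0.2,0,0,0,0],[0.2,0.2,0,0,0,0],[0,0,0,0,0,-0.054],[0,0,0,0,0,0]]' | grep pos
python3 -c "
from h import *
goto(.5966,-.1867,.233,29)"
```

```text
tool_pos: [0.5956, -0.1863, 0.3996]
t 8.875 pos [ 0.5956 -0.1863  0.3996] al 29.0 tilt [-0.002  0.001 -1.   ] shift [0.005 0.006 0.833] turn -0.0 F [-0.3 -0.1  0.7] q [-0.34  0.01  1.28  0.    1.85  0.72]
```

```bash
python3 -m handwheel '[[0,0,0.28,0,0,0],[0,0,0.28,0,0,0],[0,0,0.27,0,0,0],[0,0,0,0,0,0],[0.03,0,0,0,0,0],[0.03,0,0,0,0,0],[0,0,0,0,0,0]]'|grep -E 'pos|ft'
python3 -m handwheel '[[0.03,0.008,0,0,0,-0.067],[0.03,0.008,0,0,0,-0.067],[0.03,0.008,0,0,0,-0.067],[0.03,0.008,0,0,0,-0.067],[0,0,0,0,0,0]]'
python3 -c "
from h import *
th=np.radians(113.95-90);u=np.array([np.cos(th),np.sin(th)]);n=np.array([-u[1],u[0]])
p=np.array([.597,-.1182])+.06*u-.019*n
goto(*p,.233,113.95)"
```

```text
tool_pos: [0.6071, -0.1798, 0.2369]
ft_force: [-0.5, -0.2, -0.4]
t: 10.38
tool_pos: [0.6294, -0.1707, 0.2361]
ee_rot: [0.001, 0.898, 0.439, 0.0]
ft_force: [-0.5, -0.4, 0.1]
opening: 0.0002
gripper_force: 0.4
t 10.375 pos [ 0.6294 -0.1707  0.2361] al 52.1 tilt [ 0.001 -0.001 -1.   ] shift [ 0.327 -0.064  0.015] turn -0.72 F [-0.5 -0.4  0.1] q [-0.3   0.06  1.49 -0.    1.59  0.36]
```

```bash
python3 -m handwheel '[[0.01,0,0.01,0,0,0],[0.03,0.008,0,0,0,-0.067],[0.03,0.008,0,0,0,-0.067],[0.03,0.008,0,0,0,-0.067],[0.03,0.008,0,0,0,-0.067],[0.03,0.008,0,0,0,-0.067],[0.03,0.008,0,0,0,-0.067],[0.03,0.008,0,0,0,-0.067],[0.03,0.008,0,0,0,-0.067],[0,0,0,0,0,0]]'
python3 -c "
from h import *
th=np.radians(113.95-90);u=np.array([np.cos(th),np.sin(th)]);n=np.array([-u[1],u[0]])
p=np.array([.597,-.1182])+.06*u-.019*n
goto(*p,.233,113.95)"
```

```text
t: 11.62
tool_pos: [0.6567, -0.128, 0.2335]
ee_rot: [0.0, 0.655, 0.755, 0.0]
ft_force: [1.1, -1.2, 0.2]
opening: 0.0001
gripper_force: 0.8
t 11.625 pos [ 0.6567 -0.128   0.2335] al 98.1 tilt [ 0.001 -0.    -1.   ] shift [0.081 0.026 0.003] turn -0.184 F [ 1.1 -1.2  0.2] q [-0.23  0.1   1.45  0.    1.59 -0.37]
```

```bash
python3 -m handwheel '[[0.015,0.004,0,0,0,-0.033],[0.015,0.004,0,0,0,-0.033],[0.015,0.004,0,0,0,-0.033],[0.015,0.004,0,0,0,-0.033],[0,0,0,0,0,0]]'|grep -E 'pos|ft'
python3 -m handwheel '[[0.007,0.002,0,0,0,-0.015],[0.007,0.002,0,0,0,-0.015],[0,0,0,0,0,0]]'|grep -E 'pos|ft'
python3 -m handwheel '[[0.005,0,0,0,0,-0.01],[0,0,0,0,0,0]]'|grep -E 'pos|ft'
python3 -c "
from h import *
th=np.radians(113.95-90);u=np.array([np.cos(th),np.sin(th)]);n=np.array([-u[1],u[0]])
p=np.array([.597,-.1182])+.06*u-.019*n
goto(*p,.233,113.95)"
```

```text
tool_pos: [0.6573, -0.1159, 0.2335]
ft_force: [3.5, -2.8, 1.1]
tool_pos: [0.6571, -0.1132, 0.2335]
ft_force: [3.4, -3.7, 0.5]
tool_pos: [0.6571, -0.1129, 0.2336]
ft_force: [9.0, -8.9, -0.3]
t 12.875 pos [ 0.6571 -0.1129  0.2336] al 112.7 tilt [ 0.002 -0.002 -1.   ] shift [0.003 0.015 0.003] turn -0.014 F [ 9.  -8.9 -0.3] q [-0.21  0.1   1.46 -0.    1.58 -0.6 ]
```

```bash
python3 -m handwheel '[[0.003,0,0,0,0,0],[0,0,0,0,0,0]]'|grep -E 'pos|ft'
python3 -m handwheel '[[-0.05,0,0,0,0,0],[-0.08,0,0,0,0,0],[0,0,-0.28,0,0,0],[0,0,-0.28,0,0,0],[0,0,-0.28,0,0,0],[-0.25,0,0,0,0,0],[0,0,0,0,0,0]]'
python3 -c "
from rig import *
import cv2,numpy as np
c=capture('wrist');cv2.imwrite('pics/w4.png',c['img'][:,:,::-1]);np.savez('w4.npz',**c)"
```

```text
tool_pos: [0.6571, -0.1129, 0.2336]
ft_force: [11.7, -13.1, -1.0]
t: 14.0
tool_pos: [0.6865, -0.1844, 0.4002]
ee_rot: [-0.001, 0.554, 0.833, -0.0]
ft_force: [0.1, -0.8, -1.2]
opening: 0.0002
gripper_force: 0.0
```

View pics/w4.png

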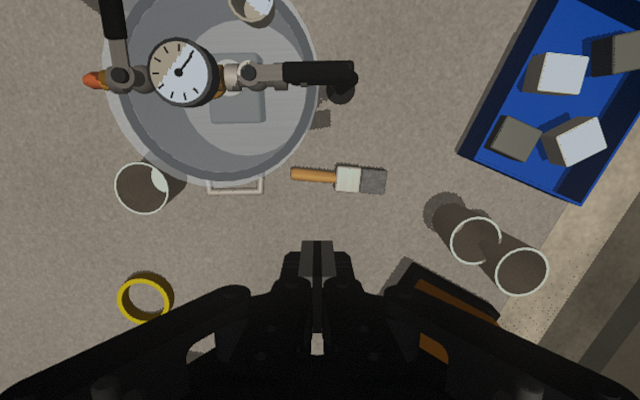

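The pump lever is in line with its pipe: pivot (246,73), tip (355,73). The vent lever runs from its pivot (121,76) past (113,3), so I'll check both angles.

Run:
```python
import numpy as np
def mk(f):
    c=np.load(f);K,R,t=c['intrinsics'],c['R'],c['t']
    def w(x,y,z):
        d=R.T@np.linalg.solve(K,[x,y,1.]);o=-R.T@t;return (o+d*(z-o[2])/d[2])[:2]
    return w
def ang(a,b):return np.degrees(np.arctan2(*(b-a)[::-1])).round(1)
w=mk('w4.npz');pp=w(246,73,.254)
print("pump",ang(pp,w(353,72,.25)),"sleeve",ang(w(286,72,.2515),w(352,72,.2515)))
print("vent",ang(w(121,76,.254),w(112.5,3,.2515)),"sleeve",ang(w(115,38,.2515),w(111.5,3,.2515)))
w=mk('w3.npz')
print("vent w3",ang(w(383,132,.254),w(286,132.5,.2515)),"sleeve",ang(w(350,132,.2515),w(287,132.5,.2515)),"pipe",ang(w(374,180,.212),w(378,112,.212)))
```

```text
pump 23.5 sleeve 22.7
vent 112.8 sleeve 110.3
vent w3 114.8 sleeve 114.8 pipe 23.5
```

```bash
python3 -c "
from rig import *
print(close_job())"
```

```text
the job is handed in; nothing more can be done
None
```

I pushed the vent lever shut and then the pump lever open, each onto its stop with about 20 N or less at the wrist. The last images put both within about 1–3° of target, and I handed the job in at 14 s; no verdict was returned.

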